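Start a self-tapping crate screw

ROBOT

A 6-joint arm with a two-finger parallel gripper is mounted at the origin on the work surface. World frame = base frame: x ahead of the robot, y to its left, z up, the work surface at z = 0. Lengths are in m, angles in rad, forces in N, time in s.
With the tool pointing down it reaches from about 0.4 to 0.825 m from the base axis. Payload 7 kg.
Tool frame: the origin (TCP) lies at the centre of the arm's flange, where the gripper is bolted on; the fingertips stand 178 mm ahead of it and the grasp point (between the pads) lies 159 mm ahead of it; x points along the fingers, y is the direction in which the jaws open and shut, and the axes are right-handed (so a half turn about x gives the same grasp; the last joint's range is limited). The gripper opens to 88 mm and grips with 3 to 60 N. Pads are 19 mm wide; open, the fingers measure 130 mm over their backs; the gripper's body (78 mm by 193 mm) begins 47 mm behind the grasp point.
Start: joints at [-1.009, 0.359, 0.012, 0, -1.224, -0.288], TCP at [0.182, -0.65, 0.405] pointing down, gripper open.
Joint ranges: [-3.07, 3.07], [-1.43, 2.12], [-1.02, 1.25], [-3.03, 1.67], [-3.05, -0], [-3.03, 3.03]. Speed limits (rad/s): [2.39, 2.39, 3.01, 3.14, 3.14, 3.14].

INTERFACE

Orientations are given as [roll, pitch, yaw] about the fixed x, y, z axes, in that order (R = Rz(yaw) Ry(pitch) Rx(roll)).
In Python, from station import status, viewer, arm gives the robot as it stands. The module is installed in compiled form; this text tells all that it offers.
- The arm moves only by the tool apply_moves, never from a script. Its argument "commands" is a list of rows, each an object of numbers: "dx", "dy", "dz": the shift along the world's x, y, z in mm; "spin": the turn about the world's z in degrees; "hand": the closure, from 0 (fully open) to 1 (shut). A call has exactly 5 rows; each row shifts and turns the commanded pose from where the row before left it; what a row does not reach is not made up. A row lasts 1/8 s, in which the tool goes at most 62.5 mm and 10.7 degrees, less where a joint would pass 70% of its speed; a pose out of reach is approached as far as the arm can. A call is refused whole if a number of a shift passes 62.5 or a number of a turn 10.7, either way. A call with a gripper value outside its range is refused whole. The fingers move at their own pace and stop on an object; "grip_force" is the grip in N (left out, the last holds). Time passes only in rows, so rows that do not move let the fingers close, or fill a call up. It gives the time, the measured TCP pose, the force and the opening at its end, in the units of the state.
- status.get_state(): the state, without advancing time (a new reading comes with each control period).
- viewer.grab_frame(name): name is "side" or "top" or "wrist"; returns the picture (480x640x3 uint8, red, green, blue); there is no depth.
- viewer.camera_info(name): a dict with "fx", "fy", "cx", "cy" (pixels), "eye" and "attitude" of the camera in the world; the wrist camera has in their place "T_tool_cam" (4x4, takes a point from camera to tool coordinates, whose origin is the TCP and whose axes are the tool frame's). Camera axes: x right, y up, looking along -z (the intrinsics and any distortion apply to the point x, -y, -z); pixel columns grow to the right and rows downward; lengths in m; the calibration is good to about 2 mm. A picture is of the moment at which its call begins: read the wrist's pose just before it. camera_info takes no time and is no camera call.
- arm.job_done(): hands the job in, once; it reports no verdict.
The state is a dict: "t": time; "q": joint angles; "qd": joint speeds; "joint_efforts": joint torques, N m; "eef_pos": TCP position; "ee_rot": TCP orientation; "force": force on the tool from outside, world axes, zero at the start; "moment": the same for the moment, N m; "width": finger opening in m.
Only numpy, scipy, OpenCV 4.12 (cv2) and the standard library are available. Lean on these libraries where they do the work, as an engineer would, in place of code of your own. Each camera call takes 0.05 s, during which the arm holds its last target.

TASK

Close the picture crate: take the T-handled screw out of the wooden parts rack, stand it in the one empty hole of the crate, then push it down firmly while turning it clockwise until its thread catches and draws it snug, so that its collar sits down on the wood like the other three. Press with 10 to 20 N and never force it with over 30 N while the thread has not caught; then let go, so that it holds by itself, and leave the other things alone.

Things in the scene. Friction and masses are not known exactly. Their poses are not given: they have to be found in the camera images.
- screw: Self-tapping screw with a black T-handle, 90 g. Origin: on its axis, in the underside of its steel collar (24 mm across, 4 mm thick); z up along the axis. Below it a 9 mm steel shank with a conical point, 44 mm long in all. It starts upright in a hole of the rack, its collar resting on the rack's top. Right-handed: it goes in clockwise, seen from above.
- handle (a point): Centre of the screw's T-handle, 15 mm above the screw's origin: a bar 44 mm long (along the screw's x), 12 mm thick (along its y) and 22 mm high, standing on the collar.
- lugs (a point): Point on the screw's axis 14 mm below its origin, where its two cutting lugs stick out along the screw's +x and -x, parallel to the handle: 17.5 mm over both, 3.5 mm thick.
- rack: Fixed block of wood 240 x 70 x 56 mm (x, y, z) with three 20 mm holes, 80 mm apart along its x; origin at the centre of its underside. The screw, the pin and the bolt stand in its holes in any order.
- crate: Fixed flat plywood picture crate, 260 x 300 mm (x, y), 40 mm high, with a wooden batten 60 mm wide and 55 mm high along its near and its far edge (along y; batten tops 95 mm above the table). Three T-handled screws like the one in the rack are home at the battens' ends; the near batten's other end has the empty hole. Origin: centre of the underside.
- hole (a point): Centre of the mouth of the empty hole in the near batten's top, z up; 18.4 mm wide, 10.8 mm below the thread. A sprung pad lies 34 mm down: a screw merely put in stands on it with its collar about 10 mm above the wood, and springs back there whenever let go before its thread has caught. The pad pushes back with 3 N there, rising to 6 N with the collar on the wood.
- thread (a point): Point on the hole's axis 7 mm below its mouth: top of the hidden thread, which has two starts half a turn apart, at an unknown turn. With the lugs on top of the thread the screw stops hard, collar 3.5 to 9 mm up. Turned clockwise under a push of 10 to 15 N the lugs drop in at a start (about 25 degrees wide each) and the collar can be pushed to the wood. See hole_bottom.
- hole_bottom (a point): Point on the hole's axis 55 mm below its mouth. Once the lugs have dropped in at a start, keep pushing the collar to the wood and turn on clockwise by about 90 degrees (75 to 110): the lugs run under the thread (3.3 mm down per 94 degrees), it gets stiffer to turn (about 0.1 N m) and the thread holds the screw down. Further on is a hard stop: keep off it. Re-gripping is possible at any time.
- pin: Bystander in the rack: a smooth locating pin with a black ball knob 26 mm across. Origin: on the axis, at the rack's top.
- bolt: Bystander in the rack: a smooth bolt with a steel hexagon head 22 mm across. Origin: on the axis, at the rack's top.
- cup: Bystander: white cup, 72 mm across, 90 mm high. Origin: centre of the underside.
Not all that is in view belongs to the job. Leave any pink or turquoise look-alike of the screw alone.

How it is judged:
On the way, in this order (a step that is already met when the one before it is completed fails the run):
1. the screw stands in the crate's empty hole, its lugs below the wood's upper face (horizontal distance between screw and hole below 0.006 m and z of screw in the frame of hole below 0.0125 m), for 0.1 s.
2. the screw has been pushed down past the start of the thread (horizontal distance between screw and hole below 0.004 m and z of screw in the frame of hole below 0.0025 m), for 0.1 s.
At the end, for the whole second after the job is handed in: The screw, let go, stays at rest and upright (within 0.08 rad) in the empty hole, its axis within 4 mm of the hole's and its collar less than 1.5 mm above the batten, held by its thread against the sprung pad; pin and bolt are within 20 mm, the cup within 30 mm of where they stood (horizontal distance between screw and hole below 0.004 m and z of screw in the frame of hole below 0.0015 m and angle between screw's own z axis and vertical below 0.08 rad and linear speed of screw below 0.01 m/s and distance of each of pin, bolt from where it was at the start of the episode below 0.02 m and distance of cup from where it was at the start of the episode below 0.03 m); the robot touches nothing.
It fails at once if the screw is forced before its thread has caught: more than 40 N between screw and crate with the collar still over 3 mm up (contact force between screw and crate above 40 N and z of screw in the frame of hole above 0.003 m).
It fails at once if the pin, the bolt or the cup is knocked away (distance of any of pin, bolt from where it was at the start of the episode above 0.03 m or distance of cup from where it was at the start of the episode above 0.04 m).
It also fails if it takes over 72 s, if anything falls off the work surface, if the arm or the gripper's body presses on something with over 40 N, if the wrist force passes 120 N, or if a joint passes its speed limit or range.

## Working session

There is one attempt and no reset: what is moved stays moved. The work goes in short steps, Python scripts to look and compute and a tool call to move; the robot and the scene stay as the last step left them, time stands still between calls to the robot, and variables do not carry over. Pictures are saved under pics/ and viewed, and the job is handed in when it is done.

Besides the shell and the picture viewer there is one more tool, called after "Call:" by a JSON object that holds its "method" and its "body", one argument or row to a line. apply_moves: Moves the arm, as the interface text tells. Its arguments: {"type":"object","properties":{"commands":{"type":"array","items":{"type":"object","properties":{"dx":{"type":"number"},"dy":{"type":"number"},"dz":{"type":"number"},"spin":{"type":"number"},"hand":{"type":"number"}}}},"grip_force":{"type":"number"}},"required":["commands"]}

```bash
mkdir -p pics; python3 - <<'E'
from station import status, viewer, arm
import cv2
s=status.get_state(); print(s)
for n in ["side","top","wrist"]:
    im=viewer.grab_frame(n); cv2.imwrite(f"pics/{n}0.png",im[:,:,::-1]); print(n,viewer.camera_info(n))
E
```

```text
{'t': 0.0, 'q': array([-1.00887908e+00,  3.59373267e-01,  1.11059382e-02, -3.55131979e-04,
       -1.22412908e+00, -2.88077161e-01]), 'qd': array([-0.0007787 ,  0.0009787 , -0.00028364, -0.00087184, -0.00013134,
       -0.00125718]), 'joint_efforts': array([-8.37750595e-04, -5.82717562e+01,  2.93049717e+01,  6.99720427e+00,
        6.77498057e-03, -1.20564591e-04]), 'eef_pos': array([ 0.18247648, -0.6496715 ,  0.40375086]), 'ee_rot': array([1.6532042 , 1.56916178, 1.92692336]), 'force': array([-0.62252051, -0.09765807,  0.03755676]), 'moment': array([ 0.02221477, -0.02581386, -0.00126476]), 'width': 0.08759441214916426}
side {'fx': 530.4863514349393, 'fy': 530.4863514349393, 'cx': 325.03021028410615, 'cy': 239.58207179978146, 'eye': array([0.00855817, 0.63678572, 0.56985201]), 'attitude': array([ 1.01049429, -0.0183867 , -2.33751012])}
top {'fx': 550.6136903077431, 'fy': 550.6136903077431, 'cx': 320.4952989486777, 'cy': 246.95332732669922, 'eye': array([0.38694995, 0.10156664, 1.24087307]), 'attitude': array([ 0.13533739, -0.00829466, -1.58546531])}
wrist {'fx': 392.1899292724794, 'fy': 392.1899292724794, 'cx': 320.948353157419, 'cy': 248.5176775536074, 'T_tool_cam': array([[ 6.54060100e-04,  2.58529196e-01, -9.66003223e-01,
         1.90756252e-02],
       [ 9.99998984e-01, -1.39248275e-03,  3.04410982e-04,
        -5.90197380e-04],
       [-1.26644370e-03, -9.66002441e-01, -2.58529845e-01,
        -7.03254402e-02],
       [ 0.00000000e+00,  0.00000000e+00,  0.00000000e+00,
         1.00000000e+00]])}
```

View pics/side0.png

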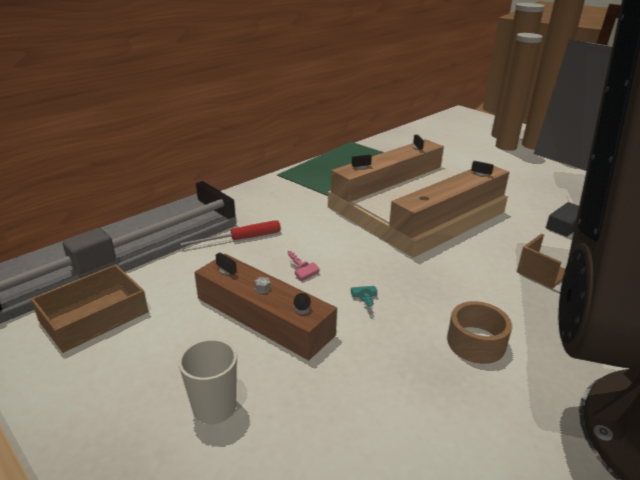

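View pics/top0.png

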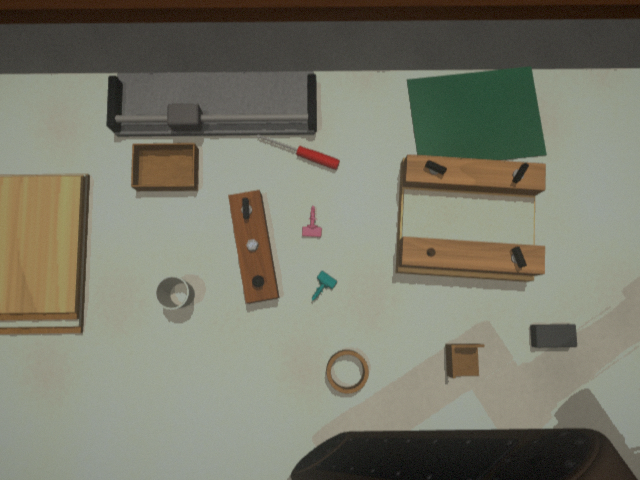

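View pics/wrist0.png

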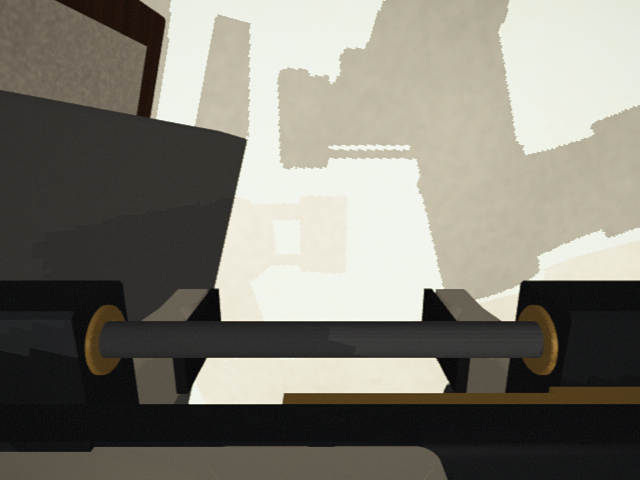

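The side view shows the rack with the T-handled screw at its far-left end (226,264), the hex bolt in the middle and the ball pin nearest. The crate's empty hole is at (424,198). In the top view the screw is at about (246,208) and the hole at about (431,252). Pink and turquoise decoys lie between them, and the cup is at (173,293).

```bash
cat > h.py <<'E'
import numpy as np, cv2
from scipy.spatial.transform import Rotation as Ro
from station import status, viewer
def cam(n,s=None):
    c=viewer.camera_info(n)
    if 'eye' in c: return c,Ro.from_euler('xyz',c['attitude']).as_matrix(),np.array(c['eye'])
    R=Ro.from_euler('xyz',s['ee_rot']).as_matrix(); T=c['T_tool_cam']
    return c,R@T[:3,:3],R@T[:3,3]+s['eef_pos']
def ray(n,u,v,s=None):
    c,R,e=cam(n,s); d=R@np.array([(u-c['cx'])/c['fx'],-(v-c['cy'])/c['fy'],-1]); return e,d
def onplane(n,u,v,z,s=None):
    e,d=ray(n,u,v,s); return e+d*(z-e[2])/d[2]
def proj(n,p,s=None):
    c,R,e=cam(n,s); q=R.T@(np.array(p)-e); return c['cx']+c['fx']*q[0]/-q[2], c['cy']-c['fy']*q[1]/-q[2]
def tri(*rs):
    A=0;b=0
    for e,d in rs:
        d=d/np.linalg.norm(d);P=np.eye(3)-np.outer(d,d);A=A+P;b=b+P@e
    return np.linalg.solve(A,b)
E
python3 - <<'E'
from h import *
im=cv2.imread('pics/top0.png'); si=cv2.imread('pics/side0.png')
a=cv2.resize(im[180:310,220:290],None,fx=5,fy=5,interpolation=2)[:600]
b=cv2.resize(im[215:290,390:550],None,fx=5,fy=5,interpolation=2)
cv2.imwrite('pics/c1.png',a);cv2.imwrite('pics/c2.png',b)
c=cv2.resize(si[240:360,190:340],None,fx=5,fy=5,interpolation=2);cv2.imwrite('pics/c3.png',c)
print('screw',onplane('top',246,208,.082),'hole',onplane('top',431,252,.095))
print('tri hole',tri(ray('top',431,252),ray('side',424,198)))
for u,v in [(230,195),(260,191),(247,303),(279,297)]: print(onplane('top',u,v,.056))
E
```

```text
screw [0.63097657 0.24799458 0.082     ] hole [ 0.52898738 -0.14225598  0.095     ]
tri hole [ 0.52867846 -0.14259564  0.09457027]
[0.66601506 0.28649454 0.056     ]
[0.67417528 0.22064852 0.056     ]
[0.42924493 0.24840414 0.056     ]
[0.44106584 0.17992022 0.056     ]
```

View pics/c1.png

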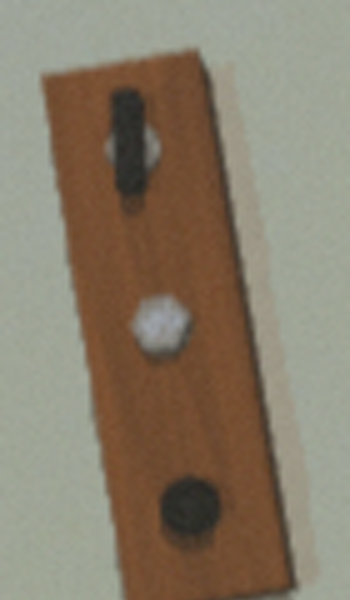

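View pics/c2.png

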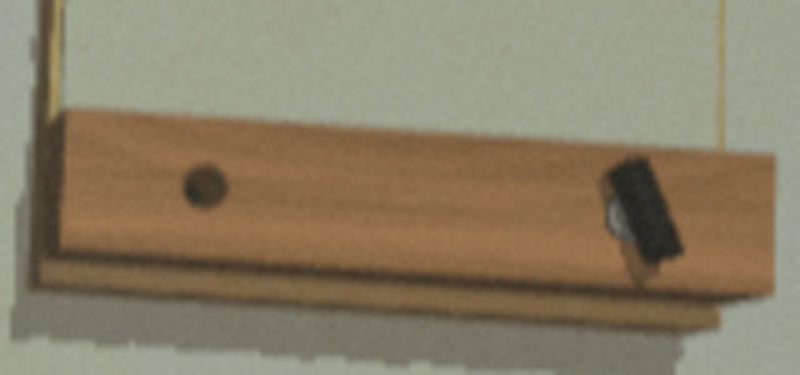

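View pics/c3.png

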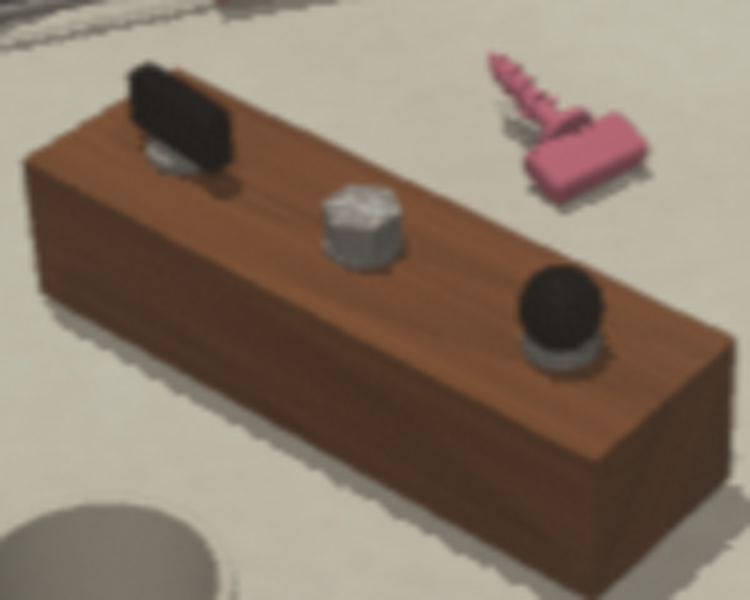

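```bash
python3 - <<'E'
from h import *
s=status.get_state();R=Ro.from_euler('xyz',s['ee_rot']).as_matrix();print(R.round(3))
f=lambda a,b,o,z:onplane('top',o[0]+a/5,o[1]+b/5,z)
p=f(127,90,(220,180),.082);q=f(131,190,(220,180),.082);print(p,q,(p+q)/2)
print('collar',f(133,149,(220,180),.06))
print('hole',f(206,186,(390,215),.095))
print('rest',f(655,210,(390,215),.121))
E
```

```text
[[-0.    -0.27   0.963]
 [ 0.001  0.963  0.27 ]
 [-1.     0.001 -0.   ]]
[0.65288246 0.2493597  0.082     ] [0.60919045 0.24749005 0.082     ] [0.63103646 0.24842487 0.082     ]
collar [0.63158911 0.24945238 0.06      ]
hole [ 0.52855826 -0.1426592   0.095     ]
rest [ 0.51289703 -0.32143858  0.121     ]
```

Call:
{"method": "apply_moves", "body": {
  "commands": [
    {"dx": 38,"dy": 45},
    {"dx": 38,"dy": 45},
    {"dx": 38,"dy": 45},
    {"dx": 38,"dy": 45},
    {"dx": 38,"dy": 45}
  ]
}}

```text
invalid input at $.commands[0]: expected keys dx, dy, dz, spin, hand
```

Call:
{"method": "apply_moves", "body": {
  "commands": [
    {"dx": 38,"dy": 45,"dz": 0,"spin": -3,"hand": 0},
    {"dx": 38,"dy": 45,"dz": 0,"spin": -2,"hand": 0},
    {"dx": 38,"dy": 45,"dz": 0,"spin": -2,"hand": 0},
    {"dx": 38,"dy": 45,"dz": 0,"spin": -2,"hand": 0},
    {"dx": 38,"dy": 45,"dz": 0,"spin": -2,"hand": 0}
  ]
}}

```text
t: 0.78
eef_pos: [0.3734, -0.4232, 0.4046]
ee_rot: [0.233, 1.571, 0.314]
force: [0.4, -0.1, 0.1]
width: 0.0872
```

Call:
{"method": "apply_moves", "body": {
  "commands": [
    {"dx": 38,"dy": 45,"dz": 0,"spin": -2,"hand": 0},
    {"dx": 38,"dy": 45,"dz": 0,"spin": 0,"hand": 0},
    {"dx": 38,"dy": 45,"dz": 0,"spin": 0,"hand": 0},
    {"dx": 38,"dy": 45,"dz": 0,"spin": 0,"hand": 0},
    {"dx": 38,"dy": 45,"dz": 0,"spin": 0,"hand": 0}
  ]
}}

```text
t: 1.4
eef_pos: [0.5634, -0.1981, 0.4047]
ee_rot: [1.525, 1.571, 1.573]
force: [1.0, -1.4, 0.5]
width: 0.0875
```

Call:
{"method": "apply_moves", "body": {
  "commands": [
    {"dx": 2,"dy": 45,"dz": 0,"spin": 0,"hand": 0},
    {"dx": 2,"dy": 45,"dz": 0,"spin": 0,"hand": 0},
    {"dx": 2,"dy": 45,"dz": 0,"spin": 0,"hand": 0},
    {"dx": 2,"dy": 45,"dz": 0,"spin": 0,"hand": 0},
    {"dx": 2,"dy": 45,"dz": 0,"spin": 0,"hand": 0}
  ]
}}

```text
t: 2.02
eef_pos: [0.5723, 0.0266, 0.4046]
ee_rot: [-3.14, 1.571, -3.093]
force: [1.2, -0.8, 0.2]
width: 0.0874
```

Call:
{"method": "apply_moves", "body": {
  "commands": [
    {"dx": 12,"dy": 45,"dz": 0,"spin": 0,"hand": 0},
    {"dx": 12,"dy": 45,"dz": 0,"spin": 0,"hand": 0},
    {"dx": 12,"dy": 45,"dz": 0,"spin": 0,"hand": 0},
    {"dx": 12,"dy": 45,"dz": 0,"spin": 0,"hand": 0},
    {"dx": 12,"dy": 45,"dz": 0,"spin": 0,"hand": 0}
  ]
}}

```text
t: 2.65
eef_pos: [0.6326, 0.2517, 0.4044]
ee_rot: [-2.728, 1.57, -2.681]
force: [1.1, 0.2, 0.1]
width: 0.0873
```

```bash
python3 - <<'E'
from h import *
s=status.get_state();im=viewer.grab_frame('wrist');cv2.imwrite('pics/w1.png',im[:,:,::-1])
R=Ro.from_euler('xyz',s['ee_rot']).as_matrix();print(s['t'],s['q'],s['eef_pos'],np.degrees(np.arctan2(R[1,1],R[0,1])),s['force'])
E
```

```text
2.65 [ 6.64183039e-01  3.68534448e-01  2.60461602e-02 -1.02235677e-04
 -1.22877479e+00 -2.18799905e+00] [0.63263918 0.25169292 0.40435524] 92.6898100725964 [1.05228399 0.2072723  0.06481451]
```

View pics/w1.png

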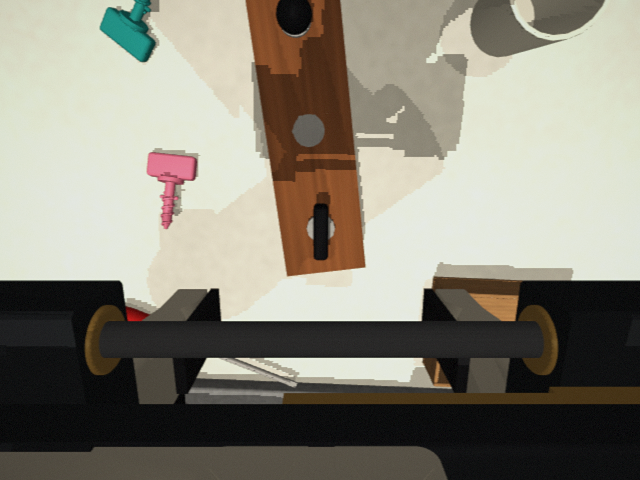

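The wrist view looks down on the rack: screw handle at (321,231), nearly parallel to the pads, bolt at (308,130), pin at (294,15).

```bash
python3 - <<'E'
from h import *
s=status.get_state();im=cv2.imread('pics/w1.png')
m=(im.max(2)<45).astype(np.uint8)[190:275,290:350]
n,l,st,c=cv2.connectedComponentsWithStats(m);i=1+st[1:,4].argmax();print(st[i],c[i]+[290,190])
pts=np.argwhere(l==i)[:,::-1]+[290,190]
x0=st[i][0]+290;y0=st[i][1]+190;w,h=st[i][2:4]
rc=cv2.minAreaRect(pts.astype(np.float32));print(rc)
cv2.imwrite('pics/w1c.png',cv2.resize(im[190:280,270:370],None,fx=6,fy=6))
b=cv2.boxPoints(rc);P=[onplane('wrist',u,v,.082,s) for u,v in b];print(np.round(P,4),np.mean(P,0))
print('expected proj of top estimate',proj('wrist',[.631,.2484,.082],s))
E
```

```text
[ 23  13  15  57 776] [320.47164948 231.15850515]
((320.0, 231.0), (56.0, 14.0), 90.0)
[[0.6085 0.248  0.082 ]
 [0.6079 0.2588 0.082 ]
 [0.6531 0.2613 0.082 ]
 [0.6536 0.25   0.082 ]] [0.63078612 0.25451923 0.082     ]
expected proj of top estimate (np.float64(312.23898854405616), np.float64(231.41037533393202))
```

View pics/w1c.png

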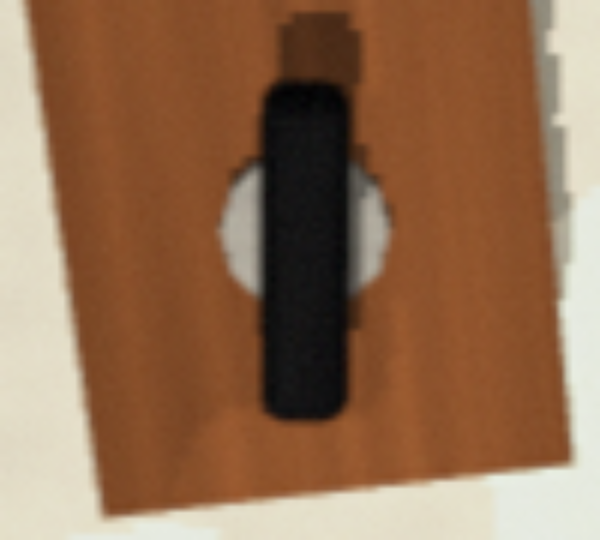

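```bash
python3 - <<'E'
from h import *
s=status.get_state();im=viewer.grab_frame('wrist')[:,:,::-1];cv2.imwrite('pics/w2.png',im);print(s['eef_pos'],s['qd'].round(4),Ro.from_euler('xyz',s['ee_rot']).as_matrix().round(4))
m=(im.max(2)<45).astype(np.uint8)[190:275,290:350]
n,l,st,c=cv2.connectedComponentsWithStats(m);i=1+st[1:,4].argmax();print(c[i]+[290,190])
u,v=c[i]+[290,190]
print(onplane('wrist',u,v,.082,s), tri(ray('top',245.8,208),ray('side',226,263.6)), tri(ray('wrist',u,v,s),ray('side',226,263.6)))
# bolt top
print('bolt: wrist',onplane('wrist',308.5,130.5,.07,s),'top',onplane('top',220+161/5,180+320/5,.07))
E
```

```text
[0.63372995 0.25624493 0.40341363] [-0.0324 -0.0284 -0.0778 -0.0095  0.0178  0.0643] [[ 2.000e-04 -4.920e-02  9.988e-01]
 [ 2.000e-04  9.988e-01  4.920e-02]
 [-1.000e+00  2.000e-04  2.000e-04]]
[314.58151476 229.40693196]
[0.6292916  0.25017017 0.082     ] [0.633156   0.24951073 0.06962743] [0.63167605 0.2499433  0.07046443]
bolt: wrist [0.55460375 0.24184029 0.07      ] top [0.55461152 0.23594384 0.07      ]
```

Call:
{"method": "apply_moves", "body": {
  "commands": [
    {"dx": 0,"dy": 0,"dz": -30,"spin": 0,"hand": 0},
    {"dx": 0,"dy": 0,"dz": -30,"spin": 0,"hand": 0},
    {"dx": 0,"dy": 0,"dz": 0,"spin": 0,"hand": 0},
    {"dx": 0,"dy": 0,"dz": 0,"spin": 0,"hand": 0},
    {"dx": 0,"dy": 0,"dz": 0,"spin": 0,"hand": 0}
  ]
}}

```text
t: 3.38
eef_pos: [0.6329, 0.2502, 0.3464]
ee_rot: [0.478, 1.568, 0.525]
force: [0.8, 0.7, -0.9]
width: 0.0878
```

```bash
python3 - <<'E'
from h import *
s=status.get_state();im=viewer.grab_frame('wrist')[:,:,::-1];cv2.imwrite('pics/w3.png',im);print(s['t'],s['eef_pos'],s['qd'].round(4),s['ee_rot'])
m=(im.max(2)<45).astype(np.uint8)[170:280,280:360]
n,l,st,c=cv2.connectedComponentsWithStats(m);i=1+st[1:,4].argmax();u,v=c[i]+[280,170]
print(u,v,st[i],onplane('wrist',u,v,.082,s))
t=viewer.grab_frame('top')[:,:,::-1];cv2.imwrite('pics/t3.png',t)
E
```

```text
3.375 [0.63286904 0.25020945 0.34637873] [ 0.0003 -0.002  -0.0035 -0.002   0.0045 -0.0006] [0.47827566 1.56837061 0.52520933]
322.04083484573505 247.1660617059891 [  33   45   19   65 1102] [0.62804859 0.25014044 0.082     ]
```

View pics/w3.png

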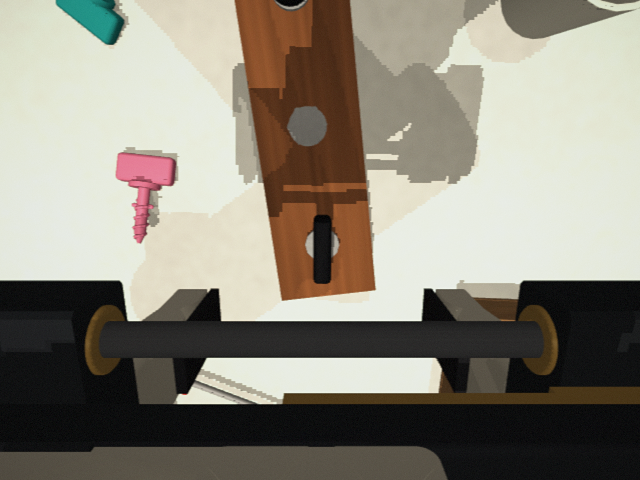

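The pixel (322,247) is the handle, centred between the fingers and parallel to the pads. Now I'll descend and grip it.

Call:
{"method": "apply_moves", "body": {
  "commands": [
    {"dx": -2,"dy": -1,"dz": -30,"spin": 0,"hand": 0},
    {"dx": 0,"dy": 0,"dz": -30,"spin": 0,"hand": 0},
    {"dx": 0,"dy": 0,"dz": -25,"spin": 0,"hand": 0},
    {"dx": 0,"dy": 0,"dz": -18,"spin": 0,"hand": 0},
    {"dx": 0,"dy": 0,"dz": 0,"spin": 0,"hand": 0}
  ]
}}

```text
t: 4.1
eef_pos: [0.6303, 0.249, 0.2406]
ee_rot: [-2.587, 1.569, -2.54]
force: [-0.5, 0.0, -0.2]
width: 0.0874
```

Call:
{"method": "apply_moves", "body": {
  "commands": [
    {"dx": 0,"dy": 0,"dz": 0,"spin": 0,"hand": 0.5},
    {"dx": 0,"dy": 0,"dz": 0,"spin": 0,"hand": 1},
    {"dx": 0,"dy": 0,"dz": 0,"spin": 0,"hand": 1},
    {"dx": 0,"dy": 0,"dz": 0,"spin": 0,"hand": 1},
    {"dx": 0,"dy": 0,"dz": 0,"spin": 0,"hand": 1}
  ],
  "grip_force": 40
}}

```text
t: 4.72
eef_pos: [0.6305, 0.2492, 0.2418]
ee_rot: [0.488, 1.571, 0.535]
force: [-0.1, 0.5, 0.8]
width: 0.043
```

```bash
python3 - <<'E'
from h import *
s=status.get_state();print(s)
im=viewer.grab_frame('side')[:,:,::-1];cv2.imwrite('pics/s4.png',cv2.resize(im[150:330,130:370],None,fx=3,fy=3))
im=viewer.grab_frame('wrist')[:,:,::-1];cv2.imwrite('pics/w4.png',im)
E
```

```text
{'t': 4.725, 'q': array([ 6.63183215e-01,  4.94891681e-01, -1.71238935e-01,  2.71073606e-05,
       -9.04500909e-01, -2.18707102e+00]), 'qd': array([-0.00031432,  0.00209228, -0.00033168, -0.00186061, -0.00126691,
        0.00043454]), 'joint_efforts': array([-7.24192505e-04, -6.36366677e+01,  2.44548154e+01,  5.78025743e+00,
       -8.65842425e-02, -1.11025511e-04]), 'eef_pos': array([0.63049999, 0.24916291, 0.24180232]), 'ee_rot': array([0.48766721, 1.57063015, 0.53459248]), 'force': array([-0.05721971,  0.45912658,  0.82015345]), 'moment': array([-0.05016339, -0.05097025, -0.01316981]), 'width': 0.04304110321508269}
```

View pics/s4.png

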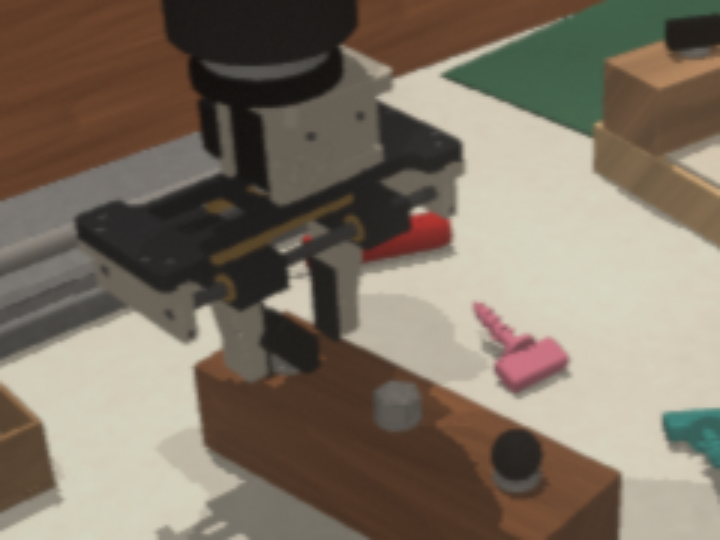

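View pics/w4.png

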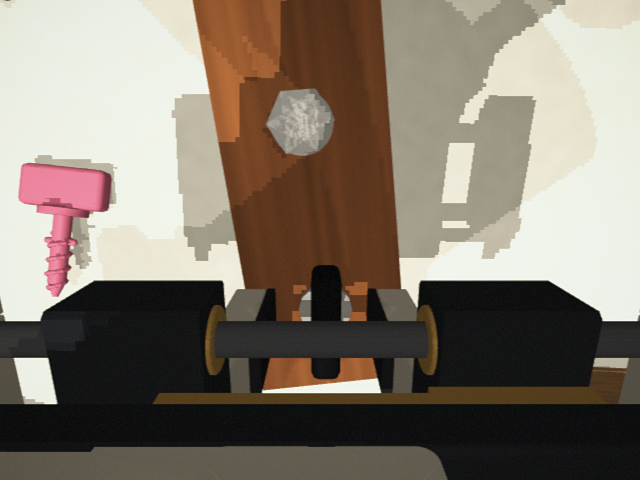

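The fingers straddle the handle at (326,320), which is centred between the pads; they are still closing.

Call:
{"method": "apply_moves", "body": {
  "commands": [
    {"dx": 0,"dy": 0,"dz": 0,"spin": 0,"hand": 1},
    {"dx": 0,"dy": 0,"dz": 0,"spin": 0,"hand": 1},
    {"dx": 0,"dy": 0,"dz": 0,"spin": 0,"hand": 1},
    {"dx": 0,"dy": 0,"dz": 0,"spin": 0,"hand": 1},
    {"dx": 0,"dy": 0,"dz": 0,"spin": 0,"hand": 1}
  ]
}}

```text
t: 5.45
eef_pos: [0.6305, 0.2492, 0.2416]
ee_rot: [-2.594, 1.571, -2.547]
force: [0.9, 0.2, -0.2]
width: 0.0115
```

```bash
python3 - <<'E'
from h import *
s=status.get_state();print(s['eef_pos'],s['width'],s['force'],s['moment'])
im=viewer.grab_frame('wrist')[:,:,::-1];cv2.imwrite('pics/w5.png',cv2.resize(im[240:400,220:430],None,fx=3.7,fy=3.7))
for x in (-.022,0,.022):
  for z in (.056,.060,.082): print(x,z,np.round(proj('wrist',s['eef_pos']*[1,1,0]+[x,0,z],s)))
E
```

```text
[0.63048325 0.24916719 0.24160483] 0.011543772429245036 [ 0.91359838  0.23607646 -0.1715815 ] [ 0.08091857 -0.05653274  0.00325753]
-0.022 0.056 [325. 256.]
-0.022 0.06 [325. 259.]
-0.022 0.082 [326. 276.]
0 0.056 [323. 303.]
0 0.06 [323. 306.]
0 0.082 [323. 329.]
0.022 0.056 [320. 346.]
0.022 0.06 [320. 350.]
0.022 0.082 [320. 378.]
```

View pics/w5.png

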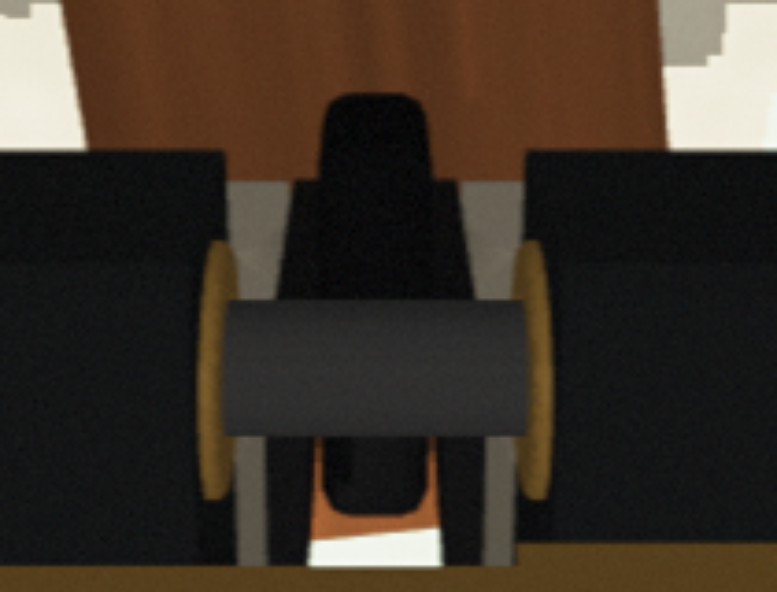

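Gripped: width is 11.5 mm and the handle is centred along the pads. Next, lift.

Call:
{"method": "apply_moves", "body": {
  "commands": [
    {"dx": 0,"dy": 0,"dz": 12,"spin": 0,"hand": 1},
    {"dx": 0,"dy": 0,"dz": 27,"spin": 0,"hand": 1},
    {"dx": 0,"dy": 0,"dz": 27,"spin": 0,"hand": 1},
    {"dx": 0,"dy": 0,"dz": 27,"spin": 0,"hand": 1},
    {"dx": 0,"dy": 0,"dz": 27,"spin": 0,"hand": 1}
  ]
}}

```text
t: 6.12
eef_pos: [0.6304, 0.249, 0.3635]
ee_rot: [0.46, 1.57, 0.507]
force: [0.7, -0.3, -0.8]
width: 0.0117
```

Call:
{"method": "apply_moves", "body": {
  "commands": [
    {"dx": -2,"dy": -10,"dz": 0,"spin": 10.5,"hand": 1},
    {"dx": -5,"dy": -17,"dz": 0,"spin": 10.5,"hand": 1},
    {"dx": -5,"dy": -17,"dz": 0,"spin": 10.5,"hand": 1},
    {"dx": -5,"dy": -17,"dz": 0,"spin": 10.5,"hand": 1},
    {"dx": -5,"dy": -17,"dz": 0,"spin": 10.5,"hand": 1}
  ]
}}

```text
t: 6.75
eef_pos: [0.6082, 0.1705, 0.3626]
ee_rot: [-0.533, 1.57, 0.437]
force: [0.5, -0.1, -0.7]
width: 0.0116
```

Call:
{"method": "apply_moves", "body": {
  "commands": [
    {"dx": -4,"dy": -17,"dz": 0,"spin": 10.5,"hand": 1},
    {"dx": -4,"dy": -17,"dz": 0,"spin": 10.5,"hand": 1},
    {"dx": -4,"dy": -17,"dz": 0,"spin": 10.5,"hand": 1},
    {"dx": -4,"dy": -17,"dz": 0,"spin": 10.5,"hand": 1},
    {"dx": -4,"dy": -17,"dz": 0,"spin": 10.5,"hand": 1}
  ]
}}

```text
t: 7.38
eef_pos: [0.5882, 0.0855, 0.3626]
ee_rot: [-1.537, 1.57, 0.349]
force: [-0.1, 0.1, -1.1]
width: 0.0116
```

Call:
{"method": "apply_moves", "body": {
  "commands": [
    {"dx": -4,"dy": -17,"dz": 0,"spin": 10.5,"hand": 1},
    {"dx": -4,"dy": -17,"dz": 0,"spin": 10.5,"hand": 1},
    {"dx": -4,"dy": -17,"dz": 0,"spin": 10.5,"hand": 1},
    {"dx": -4,"dy": -17,"dz": 0,"spin": 10.5,"hand": 1},
    {"dx": -4,"dy": -17,"dz": 0,"spin": 10.5,"hand": 1}
  ]
}}

```text
t: 8.0
eef_pos: [0.5682, 0.0005, 0.3626]
ee_rot: [-2.629, 1.57, 0.173]
force: [0.2, -0.3, -1.2]
width: 0.0118
```

Call:
{"method": "apply_moves", "body": {
  "commands": [
    {"dx": -5,"dy": -17,"dz": 0,"spin": 10.5,"hand": 1},
    {"dx": -5,"dy": -17,"dz": 0,"spin": 10.5,"hand": 1},
    {"dx": -5,"dy": -17,"dz": 0,"spin": 10.5,"hand": 1},
    {"dx": -5,"dy": -17,"dz": 0,"spin": 10.5,"hand": 1},
    {"dx": -5,"dy": -17,"dz": 0,"spin": 10.5,"hand": 1}
  ]
}}

```text
t: 8.62
eef_pos: [0.5432, -0.0845, 0.3626]
ee_rot: [2.621, 1.57, 0.056]
force: [-0.1, 0.3, -1.1]
width: 0.0116
```

```bash
python3 - <<'E'
from h import *
s=status.get_state();R=Ro.from_euler('xyz',s['ee_rot']).as_matrix();print(s['t'],s['eef_pos'],s['q'].round(3),s['qd'].round(3),s['width'],s['force'],np.degrees(np.arctan2(R[1,1],R[0,1])))
E
```

```text
8.625 [ 0.54318111 -0.08445051  0.36260482] [ 0.202  0.186 -0.327  0.    -1.057  1.945] [-2.400e-01 -3.200e-02 -4.300e-02  1.000e-03  9.000e-03  1.694e+00] 0.011563707711590343 [-0.05774598  0.27388679 -1.09164372] -56.96131347632141
```

Call:
{"method": "apply_moves", "body": {
  "commands": [
    {"dx": -5,"dy": -18,"dz": 0,"spin": 10.5,"hand": 1},
    {"dx": -5,"dy": -18,"dz": 0,"spin": 10.5,"hand": 1},
    {"dx": -3,"dy": -15,"dz": 0,"spin": 10.5,"hand": 1},
    {"dx": -2,"dy": -7,"dz": 0,"spin": 10.5,"hand": 1},
    {"dx": 0,"dy": 0,"dz": 0,"spin": 0,"hand": 1}
  ]
}}

```text
t: 9.25
eef_pos: [0.5282, -0.1423, 0.3624]
ee_rot: [1.85, 1.57, 0.01]
force: [-0.3, -0.3, -0.8]
width: 0.0114
```

Call:
{"method": "apply_moves", "body": {
  "commands": [
    {"dx": 0,"dy": 0,"dz": -16,"spin": 0,"hand": 1},
    {"dx": 0,"dy": 0,"dz": -16,"spin": 0,"hand": 1},
    {"dx": 0,"dy": 0,"dz": 0,"spin": 0,"hand": 1},
    {"dx": 0,"dy": 0,"dz": 0,"spin": 0,"hand": 1},
    {"dx": 0,"dy": 0,"dz": 0,"spin": 0,"hand": 1}
  ]
}}

```text
t: 9.88
eef_pos: [0.5288, -0.1418, 0.33]
ee_rot: [1.705, 1.57, -0.133]
force: [-0.5, 0.2, -1.0]
width: 0.0116
```

```bash
python3 - <<'E'
from h import *
s=status.get_state();R=Ro.from_euler('xyz',s['ee_rot']).as_matrix();print(s['t'],s['eef_pos'],s['q'].round(3),s['qd'].round(3),s['width'],s['force'],np.degrees(np.arctan2(R[1,1],R[0,1])))
for n in ['side','top','wrist']: cv2.imwrite(f'pics/{n}6.png',viewer.grab_frame(n)[:,:,::-1])
E
python3 - <<'E'
import cv2
a=cv2.imread('pics/side6.png');cv2.imwrite('pics/s6c.png',cv2.resize(a[90:240,330:530],None,fx=4,fy=4,interpolation=2))
E
```

```text
9.875 [ 0.52876783 -0.14175935  0.33004997] [ 0.096  0.212 -0.375  0.    -0.983  2.778] [-0.002 -0.003 -0.    -0.001  0.002  0.002] 0.011625062021499278 [-0.46738172  0.24564562 -1.02030016] -15.315035365115236
```

View pics/s6c.png

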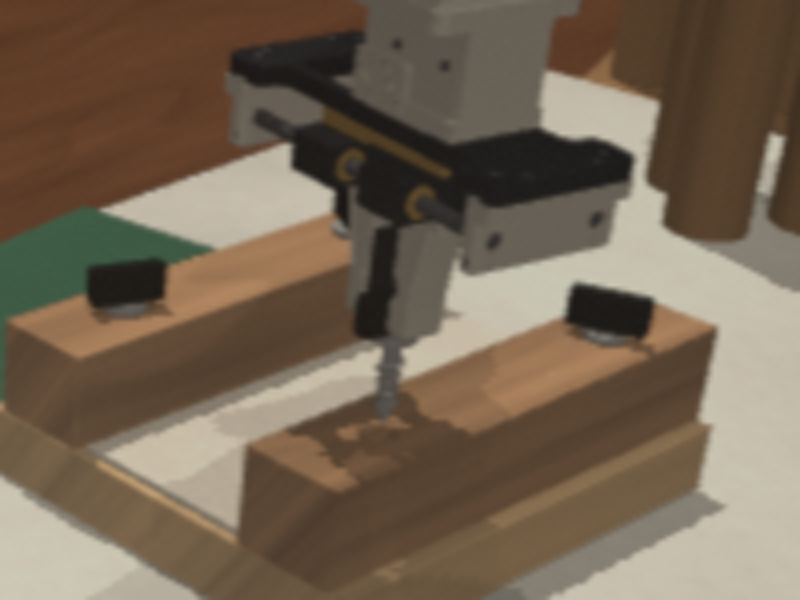

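View pics/wrist6.png

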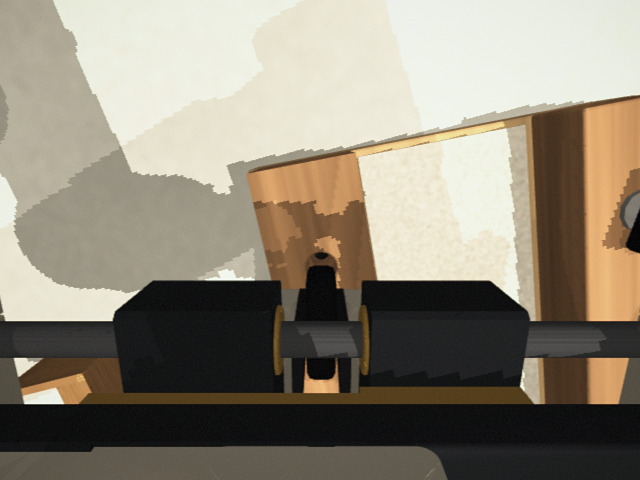

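View pics/top6.png

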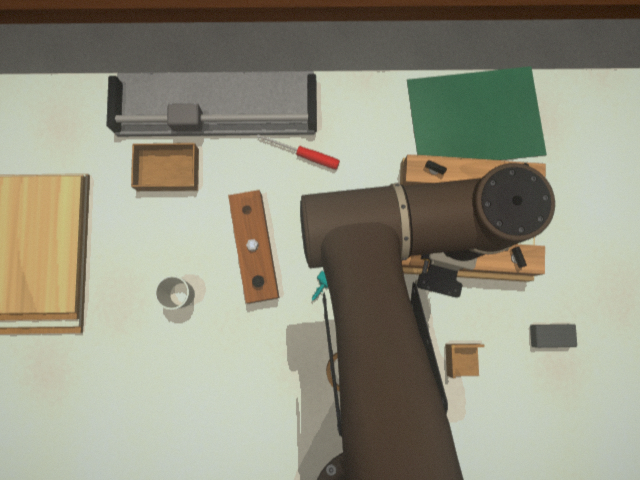

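```bash
python3 - <<'E'
from h import *
s=status.get_state()
im=cv2.imread('pics/wrist6.png');cv2.imwrite('pics/w6c.png',cv2.resize(im[235:305,280:370],None,fx=8,fy=8,interpolation=2))
im=cv2.imread('pics/side0.png');cv2.imwrite('pics/s0h.png',cv2.resize(im[180:215,400:450],None,fx=12,fy=12,interpolation=2))
im=cv2.imread('pics/side6.png');cv2.imwrite('pics/s6h.png',cv2.resize(im[170:215,400:450],None,fx=12,fy=12,interpolation=2))
t=s['eef_pos']*[1,1,0]+[0,0,.1004]
print('tip side',proj('side',t),'tip wrist',proj('wrist',t,s))
for h in ([.5286,-.1427,.095],):print('hole side',proj('side',h),'wrist',proj('wrist',h,s), 'rim', [np.round(proj('wrist',np.array(h)+.0092*np.array([np.cos(a),np.sin(a),0]),s),1).tolist() for a in np.arange(8)*np.pi/4])
E
```

```text
tip side (np.float64(423.9336675500713), np.float64(195.43879078851273)) tip wrist (np.float64(321.1140351849429), np.float64(269.24202435558004))
hole side (np.float64(423.862680519184), np.float64(197.77868429047288)) wrist (np.float64(321.54279293362663), np.float64(267.6659818101872)) rim [[336.9, 263.7], [329.5, 254.4], [317.3, 252.9], [307.7, 260.1], [306.2, 271.6], [313.7, 280.7], [325.7, 282.1], [335.3, 275.2]]
```

View pics/w6c.png

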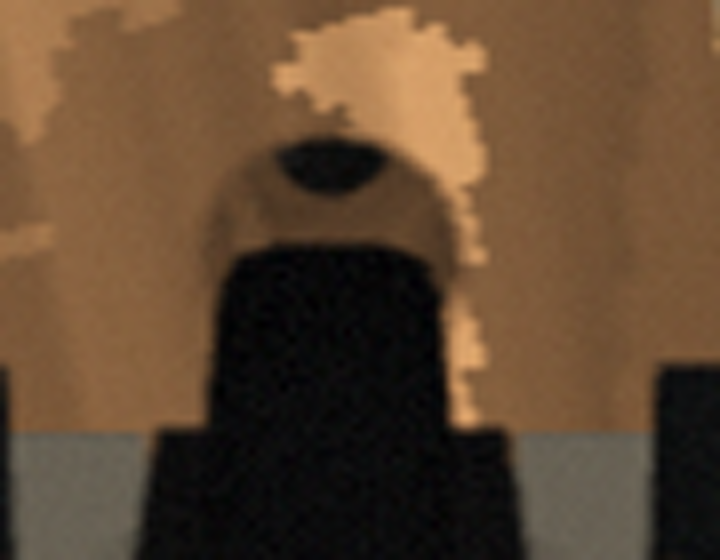

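View pics/s0h.png

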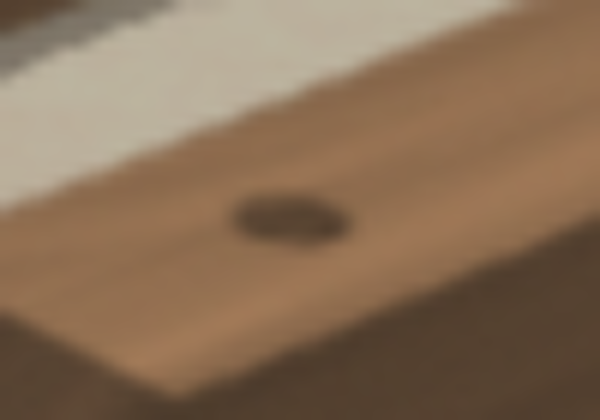

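View pics/s6h.png

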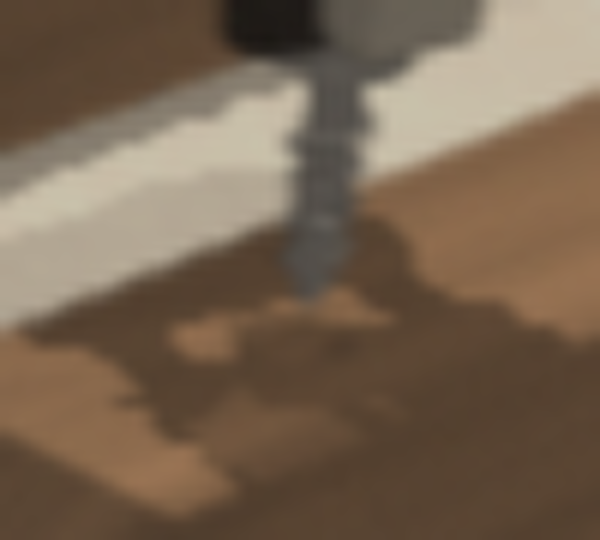

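```bash
python3 - <<'E'
from h import *
im=cv2.imread('pics/w4.png');cv2.imwrite('pics/w4c.png',cv2.resize(im[255:390,270:390],None,fx=5,fy=4.4,interpolation=2))
s=status.get_state()
p=s['eef_pos']
for z in (.1004,.112,.125): print(z,proj('side',[p[0],p[1],z]))
c,R,e=cam('side');print(R[:,0])
# subpixel shank centre rows in side6
a=cv2.imread('pics/side6.png').astype(int)
for v in range(178,196): print(v,a[v,418:436].sum(1)//3)
E
```

```text
0.1004 (np.float64(423.9336675500713), np.float64(195.43879078851273))
0.112 (np.float64(424.6421895192384), np.float64(190.06281597579778))
0.125 (np.float64(425.44646684653424), np.float64(183.9602886835778))
[-0.69365501 -0.7200727   0.01838567]
178 [130 155 174 176 175 180 179 143  86  80  80  87 139 179 185 187 187 186]
179 [156 179 185 185 184 183 169 127  83  80  80  82 115 161 184 187 187 187]
180 [181 185 186 186 184 180 156 110  81  81  80  86 107 153 183 186 186 186]
181 [186 186 186 187 183 160 117  93  86  87  89 106 134 164 183 185 185 185]
182 [186 186 186 187 183 162 117  81  76  78  81 107 152 180 185 185 183 180]
183 [184 183 183 184 184 176 142  91  78  79  80  96 145 178 180 173 157 137]
184 [168 168 169 169 168 152 114  80  76  77  84 105 139 151 139 125 112 105]
185 [162 163 164 164 162 148 112  82  82  81  81 103 119 112 106 101  98  98]
186 [164 163 164 165 164 151 114  81  80  79  77  85  95  99  99  99  99 100]
187 [164 163 163 162 158 140 102  79  81  77  74  82  91  96  99 101 103 103]
188 [164 161 157 141 122 103  82  80  90  91  79  72  71  74  88 101 104 104]
189 [158 141 110  86  76  69  68  74  78  81  75  68  67  68  72  89 103 107]
190 [108  86  72  66  64  65  70  77  79  79  79  73  67  67  68  74  94 108]
191 [ 72  67  66  65  63  67  75  78  79  82  79  70  68  70  69  72  90 105]
192 [ 66  65  66  66  65  67  72  78  78  75  72  70  69  69  69  70  85 102]
193 [65 65 66 66 67 67 71 75 79 78 74 71 68 67 66 66 71 87]
194 [66 66 67 69 71 74 74 77 85 95 99 87 70 66 65 66 66 69]
195 [ 71  71  71  75  87  98  96  92  94  99 100  98  87  72  68  65  67  67]
```

View pics/w4c.png

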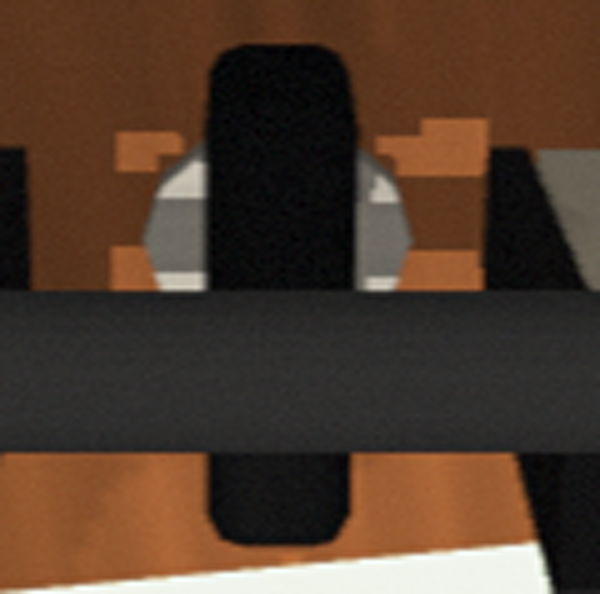

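Both the side view (shank at 426.8 against a predicted 425.4) and the collar seen before the grip show the screw axis about 2 mm along tool +z from the TCP. The wrist view of the hole rim confirms the hole position. I'll correct by +1 mm in y and lower the shank into the mouth.

Call:
{"method": "apply_moves", "body": {
  "commands": [
    {"dx": 0,"dy": 1,"dz": -8,"spin": 0,"hand": 1},
    {"dx": 0,"dy": 0,"dz": -8,"spin": 0,"hand": 1},
    {"dx": 0,"dy": 0,"dz": -8,"spin": 0,"hand": 1},
    {"dx": 0,"dy": 0,"dz": 0,"spin": 0,"hand": 1},
    {"dx": 0,"dy": 0,"dz": 0,"spin": 0,"hand": 1}
  ]
}}

```text
t: 10.65
eef_pos: [0.5286, -0.1407, 0.3055]
ee_rot: [-2.062, 1.57, 2.383]
force: [0.7, 1.7, -2.0]
width: 0.0118
```

```bash
python3 - <<'E'
from h import *
s=status.get_state();p=s['eef_pos'];print(s['t'],p,s['force'],s['moment'])
im=viewer.grab_frame('side')[:,:,::-1];cv2.imwrite('pics/s7.png',cv2.resize(im[170:215,400:450],None,fx=12,fy=12,interpolation=2))
im=viewer.grab_frame('wrist')[:,:,::-1];cv2.imwrite('pics/w7.png',cv2.resize(im[235:305,280:370],None,fx=8,fy=8,interpolation=2))
E
```

```text
10.65 [ 0.5285733  -0.14066825  0.30546797] [ 0.6503461   1.72720666 -2.02538773] [ 0.70282103 -0.27883712  0.00756405]
```

View pics/s7.png

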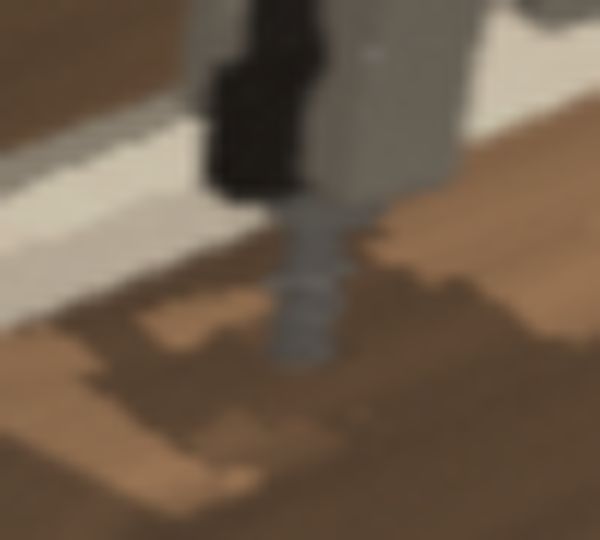

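View pics/w7.png

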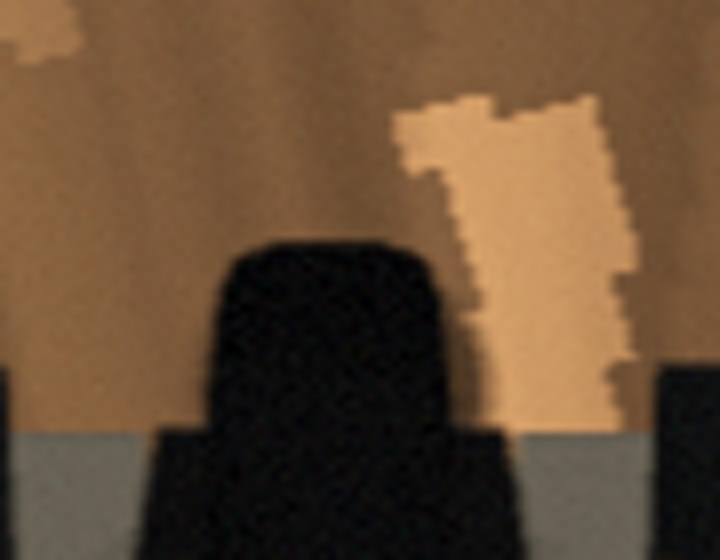

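The side view shows the shank in the hole at (425.2,200.4), about 0.8 px to the right of the hole centre. The force and moment (+x, +y) agree, so I'll shift by (+1,+1) mm and lower gently.

Call:
{"method": "apply_moves", "body": {
  "commands": [
    {"dx": 0.7,"dy": 1.2,"dz": 0,"spin": 0,"hand": 1},
    {"dx": 0,"dy": 0,"dz": 0,"spin": 0,"hand": 1},
    {"dx": 0,"dy": 0,"dz": -2,"spin": 0,"hand": 1},
    {"dx": 0,"dy": 0,"dz": -2,"spin": 0,"hand": 1},
    {"dx": 0,"dy": 0,"dz": 0,"spin": 0,"hand": 1}
  ]
}}

```text
t: 11.38
eef_pos: [0.5291, -0.1397, 0.3014]
ee_rot: [-1.227, 1.57, -3.065]
force: [0.3, -0.4, -1.0]
width: 0.0115
```

```bash
python3 - <<'E'
from h import *
s=status.get_state();p=s['eef_pos'];print(s['t'],p,s['force'],s['moment'])
E
```

```text
11.375 [ 0.52907652 -0.13968216  0.30139712] [ 0.34532171 -0.41577208 -0.97556465] [-0.13344608  0.06016112 -0.00999747]
```

Call:
{"method": "apply_moves", "body": {
  "commands": [
    {"dx": 0,"dy": 0,"dz": -2,"spin": 0,"hand": 1},
    {"dx": 0,"dy": 0,"dz": -2,"spin": 0,"hand": 1},
    {"dx": 0,"dy": 0,"dz": -2,"spin": 0,"hand": 1},
    {"dx": 0,"dy": 0,"dz": -2,"spin": 0,"hand": 1},
    {"dx": 0,"dy": 0,"dz": 0,"spin": 0,"hand": 1}
  ]
}}

```text
t: 12.0
eef_pos: [0.5291, -0.1396, 0.2934]
ee_rot: [-1.207, 1.57, -3.045]
force: [1.0, 0.1, -0.9]
width: 0.0118
```

```bash
python3 - <<'E'
from h import *
s=status.get_state();p=s['eef_pos'];print(s['t'],p,s['force'],s['moment'])
im=viewer.grab_frame('side')[:,:,::-1];cv2.imwrite('pics/s8.png',cv2.resize(im[170:215,400:450],None,fx=12,fy=12,interpolation=2))
E
```

```text
12.0 [ 0.5291185  -0.13963695  0.29344628] [ 0.96217404  0.0781452  -0.93297256] [-0.14774158  0.04879128  0.01246836]
```

View pics/s8.png

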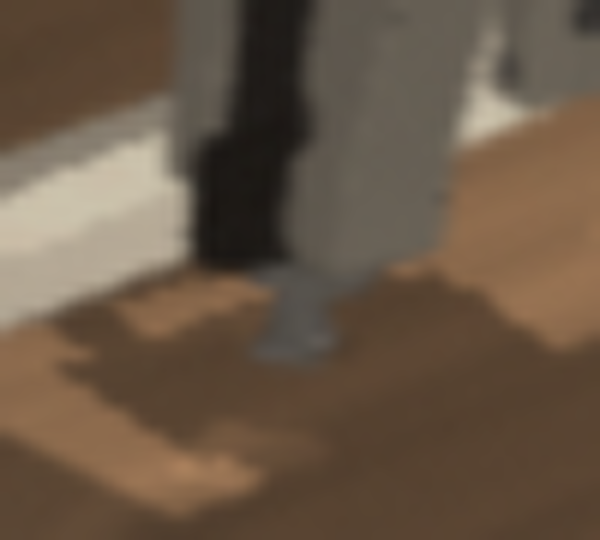

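The lugs are entering the mouth with no vertical resistance yet.

Call:
{"method": "apply_moves", "body": {
  "commands": [
    {"dx": 0,"dy": 0,"dz": -1,"spin": 0,"hand": 1},
    {"dx": 0,"dy": 0,"dz": -1,"spin": 0,"hand": 1},
    {"dx": 0,"dy": 0,"dz": -1,"spin": 0,"hand": 1},
    {"dx": 0,"dy": 0,"dz": 0,"spin": 0,"hand": 1},
    {"dx": 0,"dy": 0,"dz": 0,"spin": 0,"hand": 1}
  ]
}}

```text
t: 12.68
eef_pos: [0.5292, -0.1396, 0.2907]
ee_rot: [-1.5, 1.571, 2.945]
force: [0.5, 0.6, -1.0]
width: 0.0115
```

```bash
python3 - <<'E'
from h import *
s=status.get_state();p=s['eef_pos'];print(s['t'],p,s['force'],s['moment'],s['width'])
E
```

```text
12.675 [ 0.52918027 -0.13963433  0.29065425] [ 0.54020257  0.61946417 -0.99316482] [-0.12640727  0.02462286 -0.03429266] 0.011479596844438951
```

Call:
{"method": "apply_moves", "body": {
  "commands": [
    {"dx": 0,"dy": 0,"dz": -0.8,"spin": 0,"hand": 1},
    {"dx": 0,"dy": 0,"dz": -0.8,"spin": 0,"hand": 1},
    {"dx": 0,"dy": 0,"dz": 0,"spin": 0,"hand": 1},
    {"dx": 0,"dy": 0,"dz": 0,"spin": 0,"hand": 1},
    {"dx": 0,"dy": 0,"dz": 0,"spin": 0,"hand": 1}
  ]
}}

```text
t: 13.3
eef_pos: [0.5292, -0.1396, 0.2892]
ee_rot: [1.829, 1.571, -0.009]
force: [0.7, 0.2, 3.2]
width: 0.0116
```

Call:
{"method": "apply_moves", "body": {
  "commands": [
    {"dx": 0,"dy": 0,"dz": -0.8,"spin": 0,"hand": 1},
    {"dx": 0,"dy": 0,"dz": -0.8,"spin": 0,"hand": 1},
    {"dx": 0,"dy": 0,"dz": 0,"spin": 0,"hand": 1},
    {"dx": 0,"dy": 0,"dz": 0,"spin": 0,"hand": 1},
    {"dx": 0,"dy": 0,"dz": 0,"spin": 0,"hand": 1}
  ]
}}

```text
t: 13.92
eef_pos: [0.5292, -0.1396, 0.2875]
ee_rot: [1.736, 1.571, -0.102]
force: [0.7, -0.4, 2.7]
width: 0.0118
```

Call:
{"method": "apply_moves", "body": {
  "commands": [
    {"dx": 0,"dy": 0,"dz": -0.6,"spin": 0,"hand": 1},
    {"dx": 0,"dy": 0,"dz": -0.6,"spin": 0,"hand": 1},
    {"dx": 0,"dy": 0,"dz": 0,"spin": 0,"hand": 1},
    {"dx": 0,"dy": 0,"dz": 0,"spin": 0,"hand": 1},
    {"dx": 0,"dy": 0,"dz": 0,"spin": 0,"hand": 1}
  ]
}}

```text
t: 14.55
eef_pos: [0.5292, -0.1396, 0.2863]
ee_rot: [1.426, 1.571, -0.412]
force: [0.3, -0.4, 3.0]
width: 0.0116
```

Call:
{"method": "apply_moves", "body": {
  "commands": [
    {"dx": 0,"dy": 0,"dz": -0.5,"spin": 0,"hand": 1},
    {"dx": 0,"dy": 0,"dz": -0.5,"spin": 0,"hand": 1},
    {"dx": 0,"dy": 0,"dz": 0,"spin": 0,"hand": 1},
    {"dx": 0,"dy": 0,"dz": 0,"spin": 0,"hand": 1},
    {"dx": 0,"dy": 0,"dz": 0,"spin": 0,"hand": 1}
  ]
}}

```text
t: 15.18
eef_pos: [0.5292, -0.1396, 0.2855]
ee_rot: [1.59, 1.571, -0.248]
force: [-1.0, 0.1, 5.3]
width: 0.0117
```

Call:
{"method": "apply_moves", "body": {
  "commands": [
    {"dx": 0,"dy": 0,"dz": -0.5,"spin": 0,"hand": 1},
    {"dx": 0,"dy": 0,"dz": 0,"spin": 0,"hand": 1},
    {"dx": 0,"dy": 0,"dz": 0,"spin": 0,"hand": 1},
    {"dx": 0,"dy": 0,"dz": 0,"spin": 0,"hand": 1},
    {"dx": 0,"dy": 0,"dz": 0,"spin": 0,"hand": 1}
  ]
}}

```text
t: 15.8
eef_pos: [0.5293, -0.1396, 0.2853]
ee_rot: [1.586, 1.57, -0.252]
force: [-1.8, 0.4, 7.8]
width: 0.0118
```

Call:
{"method": "apply_moves", "body": {
  "commands": [
    {"dx": 0,"dy": 0,"dz": -0.5,"spin": 0,"hand": 1},
    {"dx": 0,"dy": 0,"dz": 0,"spin": 0,"hand": 1},
    {"dx": 0,"dy": 0,"dz": 0,"spin": 0,"hand": 1},
    {"dx": 0,"dy": 0,"dz": 0,"spin": 0,"hand": 1},
    {"dx": 0,"dy": 0,"dz": 0,"spin": 0,"hand": 1}
  ]
}}

```text
t: 16.42
eef_pos: [0.5293, -0.1397, 0.2851]
ee_rot: [1.46, 1.57, -0.378]
force: [-2.0, 1.7, 9.1]
width: 0.0114
```

The thread is touched at 9 N (collar about 4.5 mm up). I'll add a little push and turn clockwise about the screw's axis, with compensating shifts for the 3 mm grip offset.

Call:
{"method": "apply_moves", "body": {
  "commands": [
    {"dx": 0,"dy": 0,"dz": -0.6,"spin": 0,"hand": 1},
    {"dx": 0.2,"dy": -0.05,"dz": -0.2,"spin": -5,"hand": 1},
    {"dx": 0.2,"dy": -0.1,"dz": 0,"spin": -5,"hand": 1},
    {"dx": 0.2,"dy": -0.1,"dz": 0,"spin": -5,"hand": 1},
    {"dx": 0.2,"dy": -0.1,"dz": 0,"spin": -5,"hand": 1}
  ]
}}

```text
t: 17.05
eef_pos: [0.5307, -0.1401, 0.2848]
ee_rot: [2.016, 1.568, -0.174]
force: [-0.4, 0.4, 11.4]
width: 0.0121
```

```bash
cat > st.py <<'E'
from h import *
s=status.get_state();R=Ro.from_euler('xyz',s['ee_rot']).as_matrix();y=np.degrees(np.arctan2(R[1,1],R[0,1]))
print(s['t'],s['eef_pos'].round(4),'yaw',y.round(1),'F',s['force'].round(1),'M',s['moment'].round(2),s['width'].round(4),'q6',s['q'][5].round(2),'tilt',R[2].round(4))
E
python3 st.py
```

```text
Traceback (most recent call last):
  File "st.py", line 3, in <module>
    print(s['t'],s['eef_pos'].round(4),'yaw',y.round(1),'F',s['force'].round(1),'M',s['moment'].round(2),s['width'].round(4),'q6',s['q'][5].round(2),'tilt',R[2].round(4))
                                                                                                         ^^^^^^^^^^^^^^^^
AttributeError: 'float' object has no attribute 'round'
```

Call:
{"method": "apply_moves", "body": {
  "commands": [
    {"dx": 0.2,"dy": -0.1,"dz": 0,"spin": -6,"hand": 1},
    {"dx": 0.2,"dy": -0.1,"dz": 0,"spin": -6,"hand": 1},
    {"dx": 0.2,"dy": -0.2,"dz": 0,"spin": -6,"hand": 1},
    {"dx": 0.2,"dy": -0.2,"dz": 0,"spin": -6,"hand": 1},
    {"dx": 0.2,"dy": -0.2,"dz": 0,"spin": -6,"hand": 1}
  ]
}}

```text
t: 17.68
eef_pos: [0.5312, -0.1408, 0.2836]
ee_rot: [2.72, 1.57, 0.006]
force: [0.6, 0.9, 3.1]
width: 0.0116
```

```bash
sed -i "s/s\['width'\].round(4)/round(s['width'],4)/" st.py; python3 st.py
```

```text
17.675 [ 0.5312 -0.1408  0.2836] yaw -65.5 F [0.6 0.9 3.1] M [0.03 0.07 0.03] 0.0116 q6 1.9 tilt [-1.e+00  3.e-04 -6.e-04]
```

The push fell to 3 N and the tool dropped 1.2 mm, so the lugs have found a start. I'll push straight down to bring the collar to the wood.

Call:
{"method": "apply_moves", "body": {
  "commands": [
    {"dx": 0,"dy": 0,"dz": -0.8,"spin": 0,"hand": 1},
    {"dx": 0,"dy": 0,"dz": -0.8,"spin": 0,"hand": 1},
    {"dx": 0,"dy": 0,"dz": 0,"spin": 0,"hand": 1},
    {"dx": 0,"dy": 0,"dz": 0,"spin": 0,"hand": 1},
    {"dx": 0,"dy": 0,"dz": 0,"spin": 0,"hand": 1}
  ]
}}

```text
t: 18.3
eef_pos: [0.5311, -0.1408, 0.282]
ee_rot: [2.699, 1.57, -0.011]
force: [0.3, 0.9, 5.0]
width: 0.0116
```

```bash
python3 st.py
```

```text
18.3 [ 0.5311 -0.1408  0.282 ] yaw -65.3 F [0.3 0.9 5. ] M [-0.08 -0.19 -0.01] 0.0116 q6 1.9 tilt [-1.e+00  1.e-04 -3.e-04]
```

Call:
{"method": "apply_moves", "body": {
  "commands": [
    {"dx": 0,"dy": 0,"dz": -0.7,"spin": 0,"hand": 1},
    {"dx": 0,"dy": 0,"dz": -0.7,"spin": 0,"hand": 1},
    {"dx": 0,"dy": 0,"dz": 0,"spin": 0,"hand": 1},
    {"dx": 0,"dy": 0,"dz": 0,"spin": 0,"hand": 1},
    {"dx": 0,"dy": 0,"dz": 0,"spin": 0,"hand": 1}
  ]
}}

```text
t: 18.92
eef_pos: [0.5311, -0.1408, 0.2805]
ee_rot: [2.453, 1.571, -0.257]
force: [0.1, 0.9, 5.6]
width: 0.0117
```

```bash
python3 st.py
```

```text
18.925 [ 0.5311 -0.1408  0.2805] yaw -65.3 F [0.1 0.9 5.6] M [-0.03 -0.16 -0.01] 0.0117 q6 1.9 tilt [-1.e+00  2.e-04 -2.e-04]
```

Call:
{"method": "apply_moves", "body": {
  "commands": [
    {"dx": 0,"dy": 0,"dz": -0.7,"spin": 0,"hand": 1},
    {"dx": 0,"dy": 0,"dz": -0.7,"spin": 0,"hand": 1},
    {"dx": 0,"dy": 0,"dz": 0,"spin": 0,"hand": 1},
    {"dx": 0,"dy": 0,"dz": 0,"spin": 0,"hand": 1},
    {"dx": 0,"dy": 0,"dz": 0,"spin": 0,"hand": 1}
  ]
}}

```text
t: 19.55
eef_pos: [0.531, -0.1408, 0.2805]
ee_rot: [2.404, 1.57, -0.306]
force: [-3.6, 3.1, 16.9]
width: 0.0117
```

```bash
python3 st.py
```

```text
19.55 [ 0.531  -0.1408  0.2805] yaw -65.3 F [-3.6  3.1 16.9] M [0.88 1.51 0.02] 0.0117 q6 1.9 tilt [-1.e+00  7.e-04 -7.e-04]
```

Collar on wood (hard at 0.2805, 17 N). Keep the push and turn clockwise, about 90° in stages.

Call:
{"method": "apply_moves", "body": {
  "commands": [
    {"dx": 0.1,"dy": -0.4,"dz": 0,"spin": -8,"hand": 1},
    {"dx": 0,"dy": -0.4,"dz": 0,"spin": -8,"hand": 1},
    {"dx": 0,"dy": -0.4,"dz": 0,"spin": -8,"hand": 1},
    {"dx": 0,"dy": -0.4,"dz": 0,"spin": -8,"hand": 1},
    {"dx": 0,"dy": 0,"dz": 0,"spin": 0,"hand": 1}
  ]
}}

```text
t: 20.18
eef_pos: [0.5316, -0.1423, 0.2805]
ee_rot: [-3.133, 1.569, -0.12]
force: [-1.8, 2.7, 15.2]
width: 0.0115
```

```bash
python3 st.py
```

```text
20.175 [ 0.5316 -0.1423  0.2805] yaw -97.4 F [-1.8  2.7 15.2] M [ 0.87  0.72 -0.01] 0.0115 q6 1.35 tilt [-1.    -0.    -0.002]
```

Call:
{"method": "apply_moves", "body": {
  "commands": [
    {"dx": -0.1,"dy": -0.4,"dz": 0,"spin": -8,"hand": 1},
    {"dx": -0.2,"dy": -0.4,"dz": 0,"spin": -8,"hand": 1},
    {"dx": -0.2,"dy": -0.4,"dz": 0,"spin": -8,"hand": 1},
    {"dx": 0,"dy": 0,"dz": 0,"spin": 0,"hand": 1},
    {"dx": 0,"dy": 0,"dz": 0,"spin": 0,"hand": 1}
  ]
}}

```text
t: 20.8
eef_pos: [0.5312, -0.1433, 0.2805]
ee_rot: [-2.553, 1.568, 0.042]
force: [-1.8, 4.0, 16.0]
width: 0.0115
```

```bash
python3 st.py
```

```text
20.8 [ 0.5312 -0.1433  0.2805] yaw -121.3 F [-1.8  4.  16. ] M [ 1.47  0.7  -0.08] 0.0115 q6 0.93 tilt [-1.     -0.0013 -0.0019]
```

Call:
{"method": "apply_moves", "body": {
  "commands": [
    {"dx": -0.3,"dy": -0.3,"dz": 0,"spin": -8,"hand": 1},
    {"dx": -0.3,"dy": -0.3,"dz": 0,"spin": -8,"hand": 1},
    {"dx": 0,"dy": 0,"dz": 0,"spin": 0,"hand": 1},
    {"dx": 0,"dy": 0,"dz": 0,"spin": 0,"hand": 1},
    {"dx": 0,"dy": 0,"dz": 0,"spin": 0,"hand": 1}
  ]
}}

```text
t: 21.42
eef_pos: [0.5307, -0.1438, 0.2805]
ee_rot: [-2.255, 1.568, 0.061]
force: [-0.9, 4.8, 14.6]
width: 0.0118
```

```bash
python3 st.py
```

```text
21.425 [ 0.5307 -0.1438  0.2805] yaw -137.3 F [-0.9  4.8 14.6] M [ 1.58  0.58 -0.06] 0.0118 q6 0.65 tilt [-1.     -0.0021 -0.0017]
```

Call:
{"method": "apply_moves", "body": {
  "commands": [
    {"dx": -0.2,"dy": -0.2,"dz": 0,"spin": -6,"hand": 1},
    {"dx": -0.2,"dy": -0.2,"dz": 0,"spin": -6,"hand": 1},
    {"dx": 0,"dy": 0,"dz": 0,"spin": 0,"hand": 1},
    {"dx": 0,"dy": 0,"dz": 0.7,"spin": 0,"hand": 1},
    {"dx": 0,"dy": 0,"dz": 0.7,"spin": 0,"hand": 1}
  ]
}}

```text
t: 22.05
eef_pos: [0.5301, -0.1442, 0.2807]
ee_rot: [-1.778, 1.569, 0.329]
force: [3.4, 2.2, 2.4]
width: 0.0119
```

```bash
python3 st.py
```

```text
22.05 [ 0.5301 -0.1442  0.2807] yaw -149.3 F [3.4 2.2 2.4] M [ 1.12 -1.24 -0.01] 0.0119 q6 0.45 tilt [-1.0e+00 -1.9e-03 -4.0e-04]
```

Call:
{"method": "apply_moves", "body": {
  "commands": [
    {"dx": 0,"dy": 0,"dz": 0.5,"spin": 0,"hand": 1},
    {"dx": 0,"dy": 0,"dz": 0,"spin": 0,"hand": 1},
    {"dx": 0,"dy": 0,"dz": 0,"spin": 0,"hand": 1},
    {"dx": 0,"dy": 0,"dz": 0,"spin": 0,"hand": 1},
    {"dx": 0,"dy": 0,"dz": 0,"spin": 0,"hand": 1}
  ]
}}

```text
t: 22.68
eef_pos: [0.5301, -0.1443, 0.2808]
ee_rot: [-1.674, 1.57, 0.432]
force: [4.1, 3.2, 2.3]
width: 0.0118
```

```bash
python3 st.py
```

```text
22.675 [ 0.5301 -0.1443  0.2808] yaw -149.3 F [4.1 3.2 2.3] M [ 1.44 -1.52 -0.03] 0.0118 q6 0.45 tilt [-1.0e+00 -1.2e-03 -1.0e-04]
```

The screw stays down with the push mostly removed. Next, a light upward pull to check that the thread holds.

Call:
{"method": "apply_moves", "body": {
  "commands": [
    {"dx": 0,"dy": 0,"dz": 0.6,"spin": 0,"hand": 1},
    {"dx": 0,"dy": 0,"dz": 0.6,"spin": 0,"hand": 1},
    {"dx": 0,"dy": 0,"dz": 0,"spin": 0,"hand": 1},
    {"dx": 0,"dy": 0,"dz": 0,"spin": 0,"hand": 1},
    {"dx": 0,"dy": 0,"dz": 0,"spin": 0,"hand": 1}
  ]
}}

```text
t: 23.3
eef_pos: [0.53, -0.1443, 0.2812]
ee_rot: [-1.185, 1.57, 0.922]
force: [5.3, 1.9, -6.3]
width: 0.0114
```

```bash
python3 st.py
```

```text
23.3 [ 0.53   -0.1443  0.2812] yaw -149.3 F [ 5.3  1.9 -6.3] M [ 1.04 -2.44 -0.01] 0.0114 q6 0.45 tilt [-1.e+00 -9.e-04  4.e-04]
```

It held against a 6 N pull, rising only 0.7 mm. I'll settle it down again, then release.

Call:
{"method": "apply_moves", "body": {
  "commands": [
    {"dx": 0,"dy": 0,"dz": -0.8,"spin": 0,"hand": 1},
    {"dx": 0,"dy": 0,"dz": -0.8,"spin": 0,"hand": 1},
    {"dx": 0,"dy": 0,"dz": 0,"spin": -3,"hand": 1},
    {"dx": 0,"dy": 0,"dz": 0,"spin": 0,"hand": 1},
    {"dx": 0,"dy": 0,"dz": 0,"spin": 0,"hand": 1}
  ]
}}

```text
t: 23.92
eef_pos: [0.5299, -0.1444, 0.2806]
ee_rot: [-1.682, 1.57, 0.373]
force: [3.4, 3.3, 3.3]
width: 0.0118
```

```bash
python3 st.py
```

```text
23.925 [ 0.5299 -0.1444  0.2806] yaw -152.2 F [3.4 3.3 3.3] M [ 1.61 -1.28  0.03] 0.0118 q6 0.39 tilt [-1.e+00 -8.e-04 -1.e-04]
```

Call:
{"method": "apply_moves", "body": {
  "commands": [
    {"dx": 0,"dy": 0,"dz": 0.3,"spin": 0,"hand": 0.7},
    {"dx": 0,"dy": 0,"dz": 0,"spin": 0,"hand": 0.5},
    {"dx": 0,"dy": 0,"dz": 0,"spin": 0,"hand": 0.4},
    {"dx": 0,"dy": 0,"dz": 0,"spin": 0,"hand": 0.4},
    {"dx": 0,"dy": 0,"dz": 0,"spin": 0,"hand": 0.4}
  ]
}}

```text
t: 24.55
eef_pos: [0.5295, -0.1447, 0.2808]
ee_rot: [1.203, 1.57, -3.026]
force: [-0.5, 1.0, 0.3]
width: 0.0514
```

```bash
python3 st.py; python3 - <<'E'
from h import *
im=viewer.grab_frame('side')[:,:,::-1];cv2.imwrite('pics/s9.png',cv2.resize(im[90:240,330:530],None,fx=4,fy=4,interpolation=2))
im=viewer.grab_frame('wrist')[:,:,::-1];cv2.imwrite('pics/w9.png',im)
E
```

```text
24.55 [ 0.5295 -0.1447  0.2808] yaw -152.3 F [-0.5  1.   0.3] M [0.01 0.13 0.01] 0.0514 q6 0.39 tilt [-1.e+00  3.e-04  1.e-04]
```

View pics/s9.png

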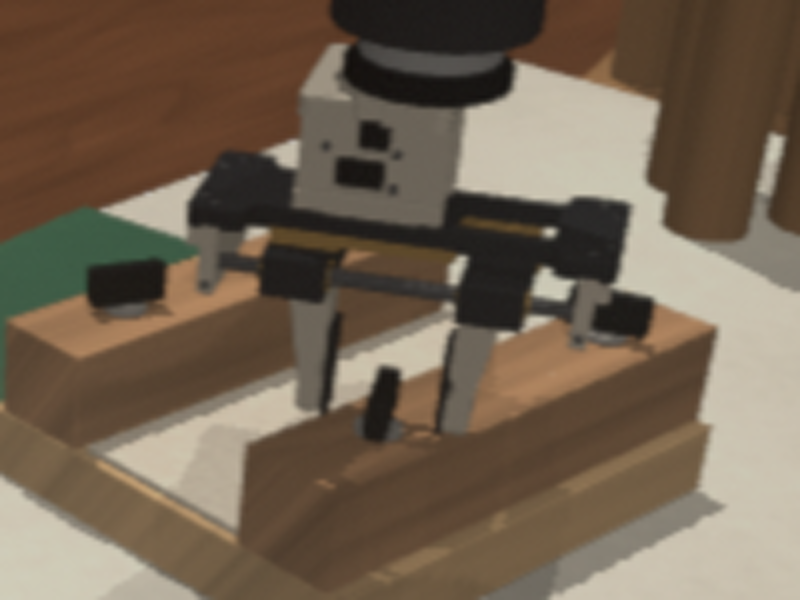

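View pics/w9.png

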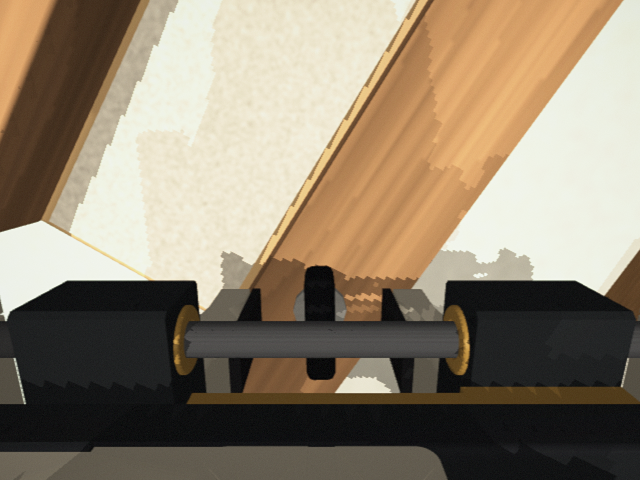

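The screw stands at (320,320) in the wrist view, free between the open pads, with its collar apparently on the wood. Retreat upwards and look again.

Call:
{"method": "apply_moves", "body": {
  "commands": [
    {"dx": 0,"dy": 0,"dz": 15,"spin": 0,"hand": 0.4},
    {"dx": 0,"dy": 0,"dz": 30,"spin": 0,"hand": 0.4},
    {"dx": 0,"dy": 0,"dz": 40,"spin": 0,"hand": 0.4},
    {"dx": 0,"dy": 0,"dz": 40,"spin": 0,"hand": 0.4},
    {"dx": 0,"dy": 0,"dz": 0,"spin": 0,"hand": 0.4}
  ]
}}

```text
t: 25.28
eef_pos: [0.5303, -0.1447, 0.4107]
ee_rot: [-2.11, 1.563, -0.055]
force: [-0.0, -0.3, -1.3]
width: 0.0525
```

```bash
python3 st.py; python3 - <<'E'
from h import *
im=viewer.grab_frame('side')[:,:,::-1];cv2.imwrite('pics/s10.png',cv2.resize(im[120:240,330:530],None,fx=4,fy=4,interpolation=2));cv2.imwrite('pics/s10f.png',im)
s=status.get_state();im=viewer.grab_frame('wrist')[:,:,::-1];cv2.imwrite('pics/w10.png',im)
for z in (.095,.099,.121): print(proj('wrist',[.5286,-.1427,z],s),proj('side',[.5286,-.1427,z]))
E
```

```text
25.275 [ 0.5303 -0.1447  0.4107] yaw -152.3 F [-0.  -0.3 -1.3] M [ 0.02  0.19 -0.03] 0.0525 q6 0.39 tilt [-1.     -0.0067 -0.004 ]
(np.float64(321.1306237104655), np.float64(240.93789906508593)) (np.float64(423.862680519184), np.float64(197.77868429047288))
(np.float64(321.12003449149506), np.float64(242.19046271029146)) (np.float64(424.10508520122676), np.float64(195.94314268979326))
(np.float64(321.05653402357797), np.float64(249.70172277475842)) (np.float64(425.45644285877415), np.float64(185.71036510100308))
```

View pics/s10.png

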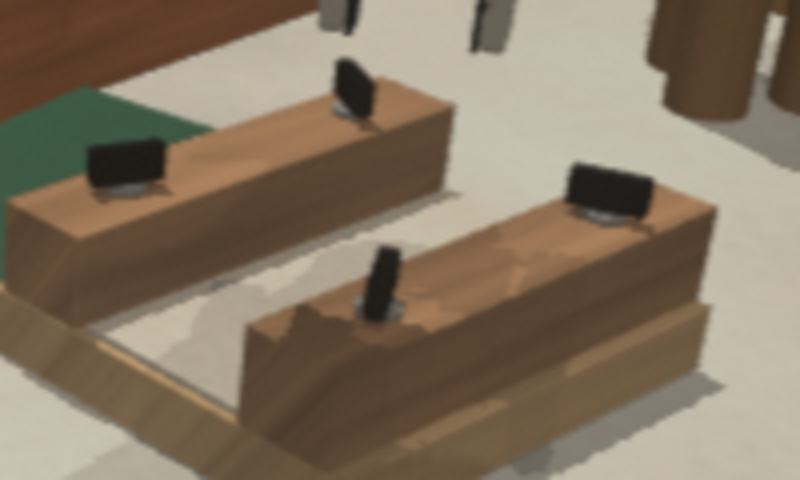

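View pics/w10.png

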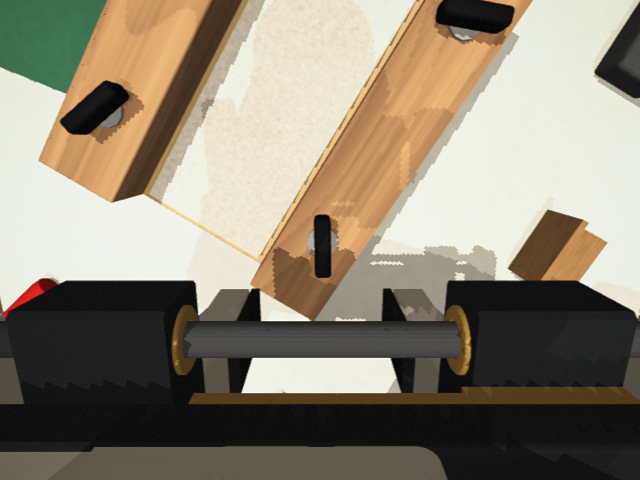

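```bash
python3 - <<'E'
from h import *
a=cv2.imread('pics/s10f.png')
b=viewer.grab_frame('side')[:,:,::-1]; t=viewer.grab_frame('top')[:,:,::-1];cv2.imwrite('pics/t11.png',t)
print(np.abs(a.astype(int)-b)[170:210,405:445].mean())
c=np.hstack([cv2.resize(x,None,fx=9,fy=9,interpolation=2) for x in (b[175:210,405:445],b[150:185,460:500])]);cv2.imwrite('pics/s11.png',c)
t0=cv2.imread('pics/top0.png');
print('rack diff',np.abs(t0.astype(int)-t)[225:300,225:285].mean(),'cup',np.abs(t0.astype(int)-t)[270:315,150:200].mean())
print(status.get_state()['t'])
E
```

```text
0.5604166666666667
rack diff 36.4877037037037 cup 42.23081481481481
25.475
```

View pics/s11.png

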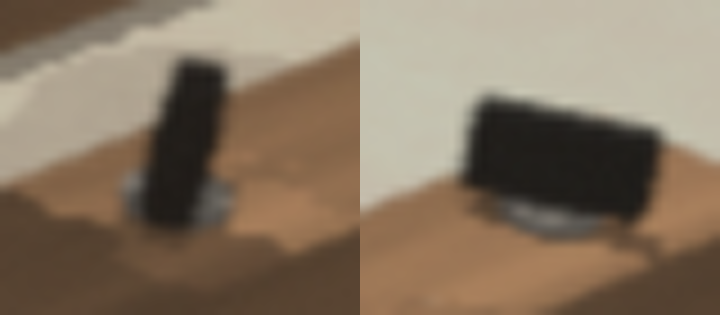

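View pics/t11.png

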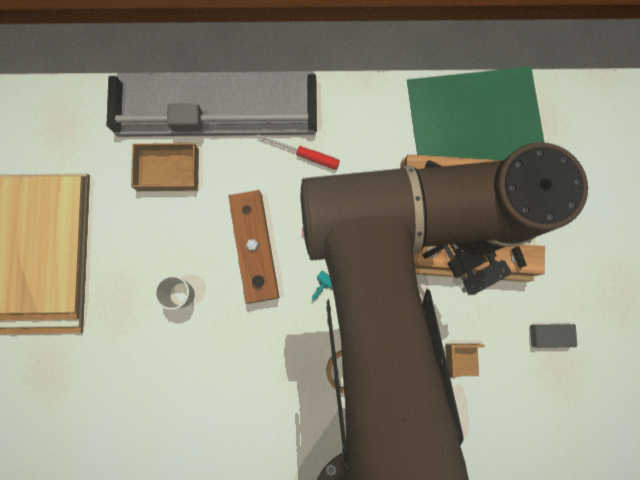

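Bolt (252,245), pin (258,282) and cup (173,293) stand where they did at the start. The screw's collar lies on the wood, and nothing moved between the two side pictures. Handing in.

```bash
python3 -c "
from station import arm
print(arm.job_done())"
```

```text
the job is handed in; nothing more can be done
None
```

I took the T-handled screw out of the rack, stood it in the crate's empty hole and turned it clockwise until it caught. I then pushed the collar to the wood, turned on about 87° more, let go and backed off. I handed the job in at about 25.5 s; no verdict is reported.

**While driving it**
- It dropped in at a start about 20 to 50° into the clockwise turn, under a measured push of about 9–11 N. The push afterwards was 15–17 N with the collar on the wood, so it stayed well under 30 N throughout.
- The total turn from the drop-in is somewhere between 87 and 117°, because I only know which stage the drop happened in. I never met the hard stop.

**Last checks**
- **Hold:** before the final 3° of turn, the screw resisted a pull of about 6 N, rising only about 0.7 mm.
- **Seating:** after release, the side view shows its collar on the wood like a neighbouring screw, and the screw did not move between two pictures. One pixel there is about 2 mm, so the picture alone cannot confirm the 1.5 mm limit. By the arm's height the collar was on the wood just before release.
- **Bystanders:** bolt, pin and cup are at the same pixels as at the start, judged by eye, and the gripper is clear of everything.

**Disagreements**
- The screw sat 2 to 3 mm off the tool axis along the handle. I found this from the side and wrist pictures and allowed for it when inserting and turning.
- Turning torque peaked at about 0.08 N m, a little under the 0.1 N m expected.
- The automatic before/after difference on the rack and cup areas came out high (36 and 42 grey levels). I put it down to lighting, since the objects have not moved, but did not trace the cause.

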